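Put the cores away in the core case and close its heavy lid

TASK

Put away the wood cores and the two film cans that lie in front of you in the core case: first take the loupe out of the case and lay it flat on the bench, then lay each core in a channel of its own and slide it away from you under the metal hold-down rail until its end is at the far wall, and stand the film cans with the splinters upright in the near end of the case. Finally bring the heavy lid over and lower it by hand so that it closes fully without slamming. Leave the other things on the bench where they are.

Things in the scene. Friction and masses are not known exactly. Their poses are not given: they have to be found in the camera images.
- case: core case, shallow plywood tray fixed to the bench, 360 mm along its own x (away from the robot, yaw is small), 208 mm along y, 62 mm high; origin at the centre of its underside. Walls 10 mm; inside x -170..170, y -94..94, floor z 8 mm. Three channels run along x at y = 52, 0, -52 mm. A core rests on two cross pieces, tops at z 16 mm: comb (x -62..-48) and sill (x 80..145 mm)
- rail (a point): middle of the underside of the aluminium hold-down rail across the case, at case x 132.5, y 0, z 39 mm; it is 25 mm wide and 6 mm thick, 23 mm above the sill. Blocks under it, and teeth 10 mm high on the comb, leave each channel 31 mm wide. Lay a core down on the near side of the rail, inside the near wall, then slide it to +x under the rail
- far_stop (a point): middle of the far wall's inner face at core height, case x 170, y 0, z 23 mm: slid-in cores end here
- lid (a joint): lid angle. 12 mm plywood panel, 360 x 238 mm (hinge to free edge), dark lip, 0.9 kg. 0 = closed flat on the walls, 1.57 = upright, stop at 2.0 (leaning away to the left). Friction hinges hold it where left between about 1.2 and 1.95; below about 1.15 it falls and slams unless held back from beneath (3 N at the lip). From upright it takes about 2 N at the lip to move it
- lid_hinge (a point): middle of the hinge axis, along the case's x at the top outer edge of the left wall (case x 0, y 104, z 62 mm). The lid's inner face (the underside when closed) lies in the plane through this axis; the outer face is 12 mm beyond it
- lid_edge (a point): middle of the lid's free edge, on its inner face, 238 mm from the hinge axis. The lid opens upward to the left. Closed, its lip projects 30 mm past the right-hand wall of the case, so that fingers under the lip stay clear of the wall
- core_a: glued increment core: a straight pale lath 260 mm long (its own y axis), 22 mm wide (own x), 14 mm thick, the core showing on top; origin at the centre of its underside, z up. 50 g. At the start it lies on the bench right of the case, roughly along x. May be absent (None).
- core_b: glued increment core: a straight pale lath 240 mm long (its own y axis), 22 mm wide (own x), 14 mm thick, the core showing on top; origin at the centre of its underside, z up. 50 g. At the start it lies on the bench right of the case, roughly along x. May be absent (None).
- core_c: glued increment core: a straight pale lath 240 mm long (its own y axis), 22 mm wide (own x), 14 mm thick, the core showing on top; origin at the centre of its underside, z up. 50 g. At the start it lies on the bench right of the case, roughly along x. May be absent (None).
- loupe: folding loupe 66 mm along its own y, 14 mm thick; origin at the centre of its underside, z up. Black lens ring 29 mm across at +y, grey grip 18 mm wide (along x), 9 mm thick, at y -33..5. 35 g. Starts on the floor of the case between comb and sill, in the way of the cores. Any free bench will do for it
- can_a: film can with the splinters of a core: dark plastic cylinder with a grey snap lid, 34 mm across, 50 mm high, 20 g; origin at the centre of its underside, z up. Starts upright on the bench in front of the cores. Belongs upright in the near end of the case (case x -170 to about -95 mm, z 8 mm), beside the near ends of the cores; that end must be free while cores are slid in
- can_b: film can with the splinters of a core: dark plastic cylinder with a grey snap lid, 34 mm across, 50 mm high, 20 g; origin at the centre of its underside, z up. Starts upright on the bench in front of the cores. Belongs upright in the near end of the case (case x -170 to about -95 mm, z 8 mm), beside the near ends of the cores; that end must be free while cores are slid in
- red_vial: bystander, clear vial with red cap, 29 mm across, 54 mm high, origin at the centre of its underside
- white_vial: bystander, clear vial with white cap, 29 mm across, 54 mm high, origin at the centre of its underside
- elm_block: bystander, dark wood block, 48x89x31 mm, origin at the centre of its underside

How it is judged:
On the way, in this order (a step that is already met when the one before it is completed fails the run):
1. the loupe is out of the case and lies on the bench (height (world z) of loupe below 0.0045 m and angle between loupe's own z axis and vertical below 0.35 rad and linear speed of loupe below 0.02 m/s), for 0.2 s.
2. every core lies in a channel, its far end under the rail and at the far wall, and the film cans stand in the near end of the case (x of core_a in the frame of case above 0.028 m and y of core_a in the frame of case between -0.075 and 0.075 m and z of each of core_a, core_b, core_c in the frame of case below 0.022 m and angle between the y axis of each of core_a, core_b, core_c and the x axis of case, either way round below 0.08 rad and linear speed of each of core_a, core_b, core_c, can_a, can_b below 0.02 m/s and x of each of core_b, core_c in the frame of case above 0.038 m and y of core_b in the frame of case between -0.075 and 0.075 m and y of core_c in the frame of case between -0.075 and 0.075 m and x of can_a in the frame of case between -0.17 and -0.08 m and y of can_a in the frame of case between -0.085 and 0.085 m and z of each of can_a, can_b in the frame of case below 0.016 m and angle between each of can_a, can_b's own z axis and vertical below 0.15 rad and x of can_b in the frame of case between -0.17 and -0.08 m and y of can_b in the frame of case between -0.085 and 0.085 m), for 0.2 s.
3. the lid is closed (value of joint lid below 0.03 rad), for 0.3 s.
At the end, for the whole second after the job is handed in: The lid is closed (within 0.03 rad); every core present lies flat on comb and sill in the case, along the case (within 0.08 rad), its far end under the rail and within 12 mm of the far wall; both film cans stand upright in the near end of the case; the loupe lies flat on the bench; nothing moves (all of step 1 and all of step 2 and value of joint lid below 0.03 rad); the robot touches nothing.
It fails at once if the lid slams: it turns faster than 1 rad/s in the last 0.35 rad before it is shut (value of joint lid below 0.35 rad and velocity of joint lid below -1 rad/s).
It fails at once if a bystander (red-capped vial, white-capped vial, elm block) is moved more than 30 mm (distance of any of red_vial, white_vial, elm_block from where it was at the start of the episode above 0.03 m).
Of core_a, core_b, core_c only 2 to 3 are there at a start; the rules pass over those that are not, and their reading is None.
At some moment in a run one of loupe may be knocked a few centimetres aside while the robot is not near it.
Once in a run the grip may slacken for a moment while it holds something.
It also fails if it takes over 200 s, if anything falls off the work surface, if the arm or the gripper's body presses on something with over 40 N, if the wrist force passes 120 N, or if a joint passes its speed limit or range.

ROBOT

A 6-joint arm with a two-finger parallel gripper is mounted at the origin on a cart in front of the work surface, level with it; the furniture and walls round the work are solid. World frame = base frame: x ahead of the robot, y to its left, z up, the work surface at z = 0. Lengths are in m, angles in rad, forces in N, time in s.
With the tool pointing down it reaches from about 0.35 to 0.8 m from the base axis. Payload 7.3 kg.
Tool frame: the origin (TCP) lies between the finger pads; the fingertips stand 25 mm ahead of it and the grasp point (between the pads) lies 6 mm ahead of it (r.tip_extent is the distance from the TCP to the fingertips, in m); z points along the fingers, y is the direction in which the jaws open and shut (so a half turn about z gives the same grasp; the last joint's range is limited). The gripper opens to 85 mm and grips with 20 to 120 N. Pads are 22 mm wide; open, the fingers measure 114 mm over their backs; the gripper's body (76 mm by 85 mm) begins 54 mm behind the grasp point. The pads swing forward as they close: fully open they stand 13 mm farther back than shut.
Start: joints at [1.167, 0.342, 1.524, -0, 1.275, -0.146], TCP at [0.134, 0.508, 0.23] pointing down, gripper open.
Joint ranges: [-2.53, 2.53], [-0.77, 2.02], [0.04, 2.7], [-1, 4.14], [0.28, 2.66], [-3.11, 3.11]. Speed limits (rad/s): [2.57, 2.57, 3.14, 3.14, 3.14, 3.14].

INTERFACE

Orientations are given as a unit quaternion [x, y, z, w].
In Python, from workcell import r, command_gripper, optics gives the robot as it stands. The module is installed in compiled form; this text tells all that it offers. Calls block until the motion is done:
- r.reach(position, orientation): joint-space move of the TCP to a pose.
- r.move_straight(position, orientation=None, speed=0.15, max_force=None): straight line of the TCP; orientation=None keeps the orientation; speed is the mean speed in m/s. With max_force (N) it stops when the force on the tool has changed by that much, and returns True; else False.
- r.movej(angles): joint-space move.
- command_gripper(opening, force=None): finger opening in m; force is the grip in N (None keeps the last); returns when the fingers have stopped.
- r.hold(seconds).
- r.solve_ik(position, orientation): joint angles nearest the present ones, or None.
- r.read_state(): the state.
- optics.get_image(name): name is "scene" or "top"; returns (picture, depth): 420x560x3 uint8, red, green, blue; 420x560 float32, m along the optical axis (not along the pixel's ray), 0 where there is no reading.
- optics.camera_model(name): a dict with "K" (3x3 intrinsics, pixels), "R" (3x3) and "t" (3): a world point X has camera coordinates R X + t. Camera axes: x right, y down, z forward; pixel columns grow to the right and rows downward; lengths in m; the calibration is good to about 2 mm. A picture is of the moment at which its call begins. camera_model takes no time and is no camera call.
A pose or a line that the arm cannot do raises r.PlanningError and nothing moves.
- r.finish_job(): hands the job in, once; it reports no verdict.
The state is a dict: "time_s": time; "joint_positions": joint angles; "dq": joint speeds; "tau": joint torques, N m; "eef_pos": TCP position; "eef_rot": TCP orientation; "contact_force": force on the tool from outside, world axes, zero at the start; "torque": the same for the moment, N m; "grip_width": finger opening in m.
Only numpy, scipy, OpenCV 4.12 (cv2) and the standard library are available. Lean on these libraries where they do the work, as an engineer would, in place of code of your own. Each camera call takes 0.05 s, during which the arm holds its last target. There are 200 camera calls.

## Working session

There is one attempt and no reset: what is moved stays moved. The work goes in short steps, each a Python script; the robot and the scene stay as the last script left them, time stands still between calls to the robot, and variables do not carry over. Pictures are saved under pics/ and viewed, about 12 in all and at most 16, crops included, and the job is handed in when it is done.

```bash
mkdir -p pics; cat > h.py <<'E'
import numpy as np, cv2
from workcell import r, command_gripper, optics
def snap(name,fn=None):
    im,d=optics.get_image(name)
    if fn: cv2.imwrite('pics/'+fn,im[:,:,::-1])
    return im,d
def cloud(name,d):
    m=optics.camera_model(name);K,R,t=map(np.array,(m['K'],m['R'],m['t']))
    v,u=np.mgrid[:d.shape[0],:d.shape[1]]
    c=np.stack([(u-K[0,2])/K[0,0]*d,(v-K[1,2])/K[1,1]*d,d],-1)
    return (c-t)@R
def ray(name,u,v,z):
    m=optics.camera_model(name);K,R,t=map(np.array,(m['K'],m['R'],m['t']))
    c=-R.T@t; w=R.T@np.linalg.inv(K)@np.array([u,v,1.])
    return c+w*(z-c[2])/w[2]
E
python3 - <<'E'
from h import *
np.set_printoptions(precision=3,suppress=True)
for n in('top','scene'):
    im,d=snap(n,n+'0.png'); np.savez(n+'0.npz',im=im,d=d)
    m=optics.camera_model(n); print(n,m['K'],m['R'],m['t'])
    print((d>0).mean())
s=r.read_state();print(s)
E
```

```text
top [[460.944   0.    277.342]
 [  0.    460.944 211.789]
 [  0.      0.      1.   ]] [[-0.015 -1.     0.014]
 [-0.985  0.012 -0.171]
 [ 0.171 -0.017 -0.985]] [-0.129  0.551  0.936]
0.9961309523809524
scene [[488.994   0.    273.728]
 [  0.    488.994 203.167]
 [  0.      0.      1.   ]] [[ 0.773 -0.634  0.021]
 [-0.414 -0.53  -0.74 ]
 [ 0.481  0.564 -0.672]] [-0.503  0.229  0.904]
0.99578231292517
{'time_s': 0.1, 'joint_positions': array([ 1.167,  0.343,  1.525, -0.   ,  1.275, -0.146]), 'dq': array([-0.   , -0.002, -0.002,  0.001,  0.001,  0.001]), 'tau': array([  0.003, -43.444, -24.649,   0.   ,   0.005,  -0.   ]), 'eef_pos': array([0.134, 0.507, 0.23 ]), 'eef_rot': array([ 0.129,  0.992, -0.001, -0.   ]), 'contact_force': array([-0.693,  0.532,  0.714]), 'torque': array([ 0.049,  0.001, -0.016]), 'grip_width': 0.08547296760685186}
```

View pics/top0.png

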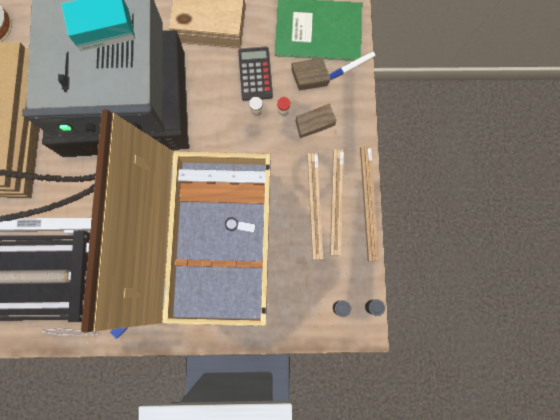

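View pics/scene0.png

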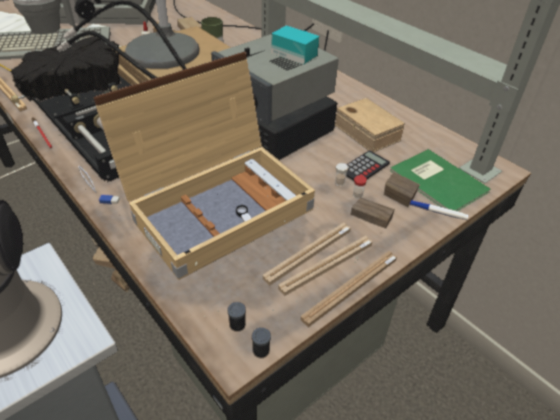

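```bash
cat > m.py <<'E'
from h import *
np.set_printoptions(precision=4,suppress=True)
def case_pose(im,d):
    P=cloud('top',d); X=P.reshape(-1,3)
    # wall-top points, right wall/near/far: fit by minAreaRect, excluding lid side
    hsv=cv2.cvtColor(im,cv2.COLOR_RGB2HSV)
    m=(abs(P[...,2]-.062)<.006)
    v,u=np.mgrid[:420,:560]; m&=(u>165)&(u<275)&(v>148)&(v<330)
    return P,m
if __name__=='__main__':
    z=np.load('top0.npz');im,d=z['im'],z['d']
    P,m=case_pose(im,d)
    pts=P[m][:,:2]
    c,s,a=cv2.minAreaRect((pts*1000).astype(np.float32));print('case rect',c,s,a,m.sum())
    # right-wall outer edge line & far/near
    for v in range(160,325,20):
        row=P[v,165:275]; k=m[v,165:275]; print(v,row[k][:,1].max() if k.any() else None,row[k][:,1].min() if k.any() else None, np.round(row[k][:,0].mean(),4))
    # bench objects
    Z=P[...,2]; v,u=np.mgrid[:420,:560]
    b=((Z>.006)&(Z<.08)&(u>272)&(u<385)&(v>60)&(v<345)).astype(np.uint8)
    n,l,st,ce=cv2.connectedComponentsWithStats(b)
    for i in range(1,n):
        if st[i,4]<40: continue
        q=P[l==i]; rect=cv2.minAreaRect((q[:,:2]*1000).astype(np.float32))
        print(st[i],'mean',q.mean(0),'zmax',np.percentile(q[:,2],95),rect)
    # lid plane
    k=(u>110)&(u<160)&(v>160)&(v<290)&(Z>.08); q=P[k]
    c=q.mean(0); n=np.linalg.svd(q-c,full_matrices=False)[2][2]; print('lid',c,n)
    print(P[224,232],P[227,248],P[356,220],P[300,386])
E
python3 m.py
```

```text
case rect (499.042236328125, -9.333946228027344) (212.103515625, 360.4917297363281) 87.82914733886719 2688
160 0.08845036507038576 -0.11988163030416034 0.6606
180 0.08946709099515586 -0.11936659028005492 0.6165
200 0.09154034446774846 -0.1167549535908554 0.5731
220 0.09216838082221593 -0.11626220673237025 0.5308
240 0.09495493154839692 -0.11371314253320083 0.4887
260 0.09254561909054079 -0.11325630998513578 0.4472
280 0.09316238977799772 -0.11075190244946742 0.4064
300 0.09266329314752501 -0.10830150826659482 0.3659
320 0.09063588111120661 -0.10784828330786353 0.3265
[ 292   61   74   29 1125] mean [ 0.8738 -0.2332  0.0325] zmax 0.043796575651478445 ((879.9072875976562, -264.76654052734375), (55.64321517944336, 176.2825164794922), 6.535922050476074)
[277  96  14  20 207] mean [ 0.7898 -0.1532  0.0454] zmax 0.057786739349178065 ((802.8365478515625, -151.77047729492188), (48.382713317871094, 28.75432777404785), 11.05279541015625)
[296 104  42  34 860] mean [ 0.7614 -0.2259  0.0284] zmax 0.03389540088240988 ((766.6530151367188, -229.3511962890625), (47.74441146850586, 98.3445816040039),
[... 390 characters left out ...]
672)
[ 308  153   15  107 1090] mean [ 0.5672 -0.22    0.015 ] zmax 0.018452649174454782 ((570.4054565429688, -220.2478485107422), (240.09375, 22.530044555664062), 1.2961317300796509)
[365 299  20  17 261] mean [ 0.3471 -0.3359  0.0456] zmax 0.052722825549526744 ((346.8228759765625, -337.8697509765625), (31.5960693359375, 32.45840072631836), 89.2000732421875)
[333 300  18  17 238] mean [ 0.3459 -0.2663  0.0474] zmax 0.053105613879839086 ((345.8570556640625, -267.6490783691406), (31.582233428955078, 32.328826904296875), 88.28865814208984)
lid [0.5042 0.1232 0.186 ] [ 0.0081 -0.9975 -0.0701]
[ 0.5283 -0.0373  0.0182] [ 0.5211 -0.0722  0.019 ] [ 0.1644  0.0579 -0.6425] [ 0.3595 -0.3717 -0.0036]
```

```bash
cat >> h.py <<'E'
from scipy.spatial.transform import Rotation as Ro
C=np.array([.499,-.0097]); YAW=-.037
def cw(x,y):  # case->world (m)
    c,s=np.cos(YAW),np.sin(YAW); return C+np.array([c*x-s*y,s*x+c*y])
def down(phi): # tool down, jaws along world angle phi; choose variant nearest
    y=np.array([np.cos(phi),np.sin(phi),0]);z=np.array([0,0,-1.]);return Ro.from_matrix(np.stack([np.cross(y,z),y,z],1)).as_quat()
def best(pos,phi):
    q0=r.read_state()['joint_positions'];o=[]
    for p in(phi,phi+np.pi):
        q=r.solve_ik(pos,down(p))
        if q is not None:o.append((np.abs(np.array(q)-q0).sum(),p))
    return down(min(o)[1])
def lid(theta,alpha,x,depth,off=0.):
    """tool in the plane across the lid; tips 'depth' m beyond free edge; alpha tilt of tool (0 down, 90deg pointing +y)"""
    c=cw(x,.104); yd=cw(0,1)-cw(0,0)
    Y=np.array([*yd,0]);Zv=np.array([0,0,1.])
    e=np.array([*c,.062])-Y*.238*np.cos(theta)+Zv*.238*np.sin(theta)
    e=e+.006*(Y*np.sin(theta)+Zv*np.cos(theta)) # mid thickness
    z=Y*np.sin(alpha)-Zv*np.cos(alpha); y=Y*np.cos(alpha)+Zv*np.sin(alpha)
    return e+z*(depth-r.tip_extent)+y*off, [Ro.from_matrix(np.stack([np.cross(s*y,z),s*y,z],1)).as_quat() for s in(1,-1)]
E
python3 - <<'E'
from h import *
np.set_printoptions(precision=4,suppress=True)
z=np.load('top0.npz');im,d=z['im'],z['d'];P=cloud('top',d)
g=im.astype(int); sub=np.s_[210:240,220:265]
white=np.zeros(im.shape[:2],np.uint8);dark=white.copy()
white[sub]=(g[sub].min(-1)>165); dark[sub]=(g[sub].max(-1)<60)
for n,m,zz in(('grip',white,.017),('ring',dark,.022)):
    v,u=np.nonzero(m); print(n,len(v),u.mean(),v.mean(),ray('top',u.mean(),v.mean(),zz),cv2.minAreaRect(np.stack([u,v],1).astype(np.float32)))
for u in range(86,172,6): print(u,P[230,u],im[230,u])
print('tip',r.tip_extent)
for th in(1.85,1.5,1.1,.7,.35,.1,0):
  for al in (90-np.degrees(th),min(60,90-np.degrees(th)),min(45,90-np.degrees(th))):
    for x in(0,):
        p,qs=lid(th,np.radians(al),x,.018); print(th,round(al),p,[None if (q:=r.solve_ik(p,o)) is None else np.round(q,2) for o in qs])
E
cat > crop.py <<'E'
E
rm crop.py
```

```text
grip 223 242.59641255605382 225.18385650224215 [ 0.5256 -0.0603  0.017 ] ((246.67929077148438, 224.7278289794922), (16.39150047302246, 38.65974426269531), 78.36637115478516)
ring 0 nan nan [nan nan nan] ((0.0, 0.0), (0.0, 0.0), 0.0)
86 [0.5173 0.274  0.0319] [126 119 113]
92 [0.4813 0.1608 0.2918] [106  72  53]
98 [0.4819 0.1533 0.2865] [71 51 40]
104 [0.4838 0.1493 0.2713] [152 125  86]
110 [0.4856 0.1445 0.2573] [138 113  78]
116 [0.4878 0.1402 0.2406] [130 106  73]
122 [0.4903 0.1363 0.2215] [135 110  75]
128 [0.4924 0.131  0.205 ] [131 107  73]
134 [0.4946 0.1256 0.1877] [129 105  72]
140 [0.4969 0.1197 0.1703] [138 113  77]
146 [0.5    0.1151 0.1464] [133 108  73]
152 [0.503  0.1098 0.1229] [136 111  76]
158 [0.5054 0.1027 0.1042] [138 113  78]
164 [0.5087 0.0965 0.0794] [131 107  75]
170 [0.5108 0.088  0.0622] [237 216 160]
tip 0.025
1.85 -16 [0.5056 0.1675 0.2959] [array([ 0.33,  0.39,  1.3 , -0.26,  1.55, -1.19]), array([ 0.33,  0.39,  1.3 , -0.26,  1.55,  1.96])]
1.85 -16 [0.5056 0.1675 0.2959] [array([ 0.33,  0.39,  1.3 , -0.26,  1.55, -1.19]), array([ 0.33,  0.39,  1.3 , -
[... 1973 characters left out ...]
.44,  0.65,  1.68, -2.6 ]), array([-0.83,  0.88,  1.44,  0.65,  1.68,  0.54])]
0.1 45 [ 0.4939 -0.1468  0.0967] [array([-0.78,  0.74,  1.52,  0.55,  1.49, -2.53]), array([-0.78,  0.74,  1.52,  0.55,  1.49,  0.61])]
0 90 [ 0.4938 -0.1506  0.068 ] [array([-0.88,  1.21,  1.28,  0.84,  2.04, -2.68]), array([-0.88,  1.21,  1.28,  0.84,  2.04,  0.46])]
0 60 [ 0.4938 -0.1497  0.0715] [array([-0.84,  0.92,  1.44,  0.65,  1.66, -2.62]), array([-0.84,  0.92,  1.44,  0.65,  1.66,  0.52])]
0 45 [ 0.4939 -0.1486  0.0729] [array([-0.78,  0.78,  1.53,  0.55,  1.45, -2.56]), array([-0.78,  0.78,  1.53,  0.55,  1.45,  0.59])]<stdin>:8: RuntimeWarning: Mean of empty slice.
  ret = ret.dtype.type(ret / rcount)
```

```bash
python3 - <<'E'
import cv2
i=cv2.imread('pics/top0.png')[200:250,205:275];cv2.imwrite('pics/loupe.png',cv2.resize(i,None,fx=10,fy=10,interpolation=cv2.INTER_CUBIC))
E
```

```text
(no output)
```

View pics/loupe.png

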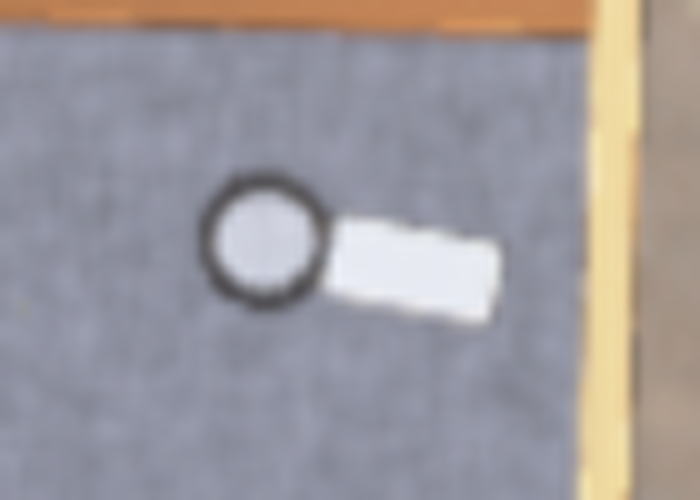

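```bash
cat >> h.py <<'E'
def go(p,phi=None,z=None,**k): pass
def st(): 
    s=r.read_state(); return round(s['time_s'],1),np.round(s['eef_pos'],4),round(s['grip_width'],4),np.round(s['contact_force'],1)
E
python3 - <<'E'
from h import *
L=ray('top',231.5,224,.020);G=ray('top',246.2,227,.017)
ax=np.arctan2(*(L-G)[1::-1]); print(L,G,np.degrees(ax),np.linalg.norm((L-G)[:2]))
p=r.read_state()['eef_pos']
r.move_straight([p[0],p[1],.44],speed=.3)
o=best([G[0],G[1],.40],ax+np.pi/2)
r.reach([G[0],G[1],.40],o)
command_gripper(.045,30)
r.move_straight([G[0],G[1],.10],speed=.3)
print(r.move_straight([G[0],G[1],.035],speed=.06,max_force=8),st())
command_gripper(0,30);print(st())
r.move_straight([G[0],G[1],.14],speed=.2);print(st())
snap('scene','s1.png')
E
```

```text
[ 0.52805632 -0.03631395  0.02      ] [ 0.52145571 -0.0682094   0.017     ] 78.30796907400527 0.032571277760457776
False (6.3, array([ 0.5218, -0.0683,  0.0354]), 0.0448, array([ 0. , -0.8,  0.8]))
(6.8, array([ 0.5215, -0.0682,  0.035 ]), 0.0001, array([-0. , -0.5,  0.3]))
(7.5, array([ 0.5208, -0.068 ,  0.1392]), 0.0002, array([ 0. ,  0.5, -0. ]))
```

View pics/s1.png

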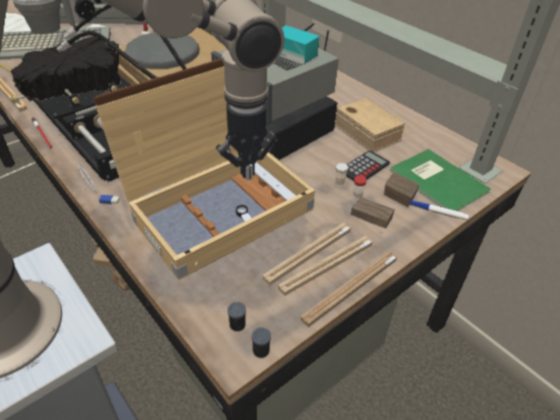

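```bash
python3 - <<'E'
from h import *
print(ray('scene',242,211,.020),'scene ring')
p=r.read_state()['eef_pos']
r.move_straight([.475,-.02,.14],speed=.25)
r.move_straight([.475,-.02,.045],speed=.2)
print(r.move_straight([.475,-.02,.025],speed=.02,max_force=4),st())
r.move_straight([.475,-.02,.14],speed=.25)
r.move_straight([.40,-.17,.25],speed=.3)
im,d=snap('top','top1.png');np.savez('top1.npz',im=im,d=d)
i=im[200:250,205:275,::-1];cv2.imwrite('pics/loupe1.png',cv2.resize(i,None,fx=8,fy=8,interpolation=cv2.INTER_CUBIC))
E
```

```text
[ 0.52357883 -0.03904527  0.02      ] scene ring
False (9.7, array([ 0.4751, -0.02  ,  0.0251]), -0.0, array([-0.3,  0.8, -0.4]))
```

View pics/loupe1.png

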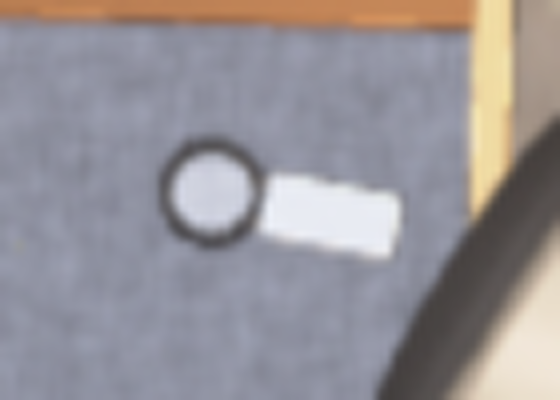

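```bash
python3 - <<'E'
from h import *
r.move_straight([.475,-.02,.14],speed=.3)
r.move_straight([.475,-.02,.028],speed=.2)
print(r.move_straight([.475,-.02,.0],speed=.02,max_force=4),st())
r.move_straight([.475,-.02,.10],speed=.25)
snap('scene','s2.png')
E
```

```text
True (13.7, array([ 0.475, -0.02 ,  0.007]), -0.0001, array([-1.2,  0.1,  6.4]))
```

View pics/s2.png

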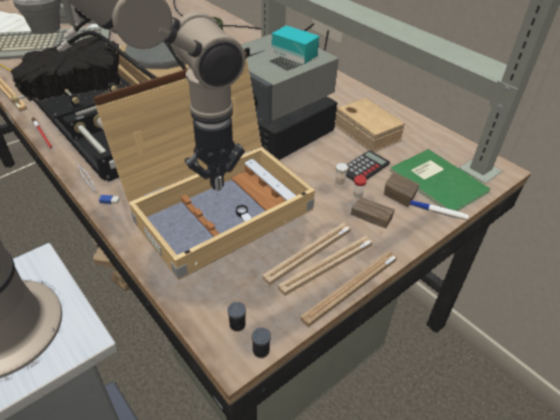

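```bash
python3 - <<'E'
from h import *
s=r.read_state();print(s['eef_pos'],s['eef_rot'],s['joint_positions'])
m=optics.camera_model('scene');K,R,t=map(np.array,(m['K'],m['R'],m['t']))
for z in(.06,.075,.09,.10,.12):
    c=K@(R@np.array([.475,-.02,z])+t);print(z,c[:2]/c[2])
im,d=snap('scene');P=cloud('scene',d)
for v in range(150,200,4): print(v,P[v,219],im[v,219])
im,d=snap('top');P=cloud('top',d)
k=(abs(P[...,0]-.475)<.02)&(abs(P[...,1]+.02)<.02);print(np.sort(P[k][:,2])[::20])
E
```

```text
[ 0.47443303 -0.01988966  0.09942361] [ 0.77542988  0.63143249 -0.00077651 -0.00095116] [-2.03492614e-01  4.09944591e-01  1.83443557e+00 -2.34684246e-06
  8.99668246e-01  5.05600734e-04]
0.06 [218.77298417 202.41916415]
0.075 [218.40226916 197.33945587]
0.09 [218.0245097  192.16322134]
0.1 [217.76865669 188.65740528]
0.12 [217.24703873 181.50995503]
150 [ 0.47736544 -0.03139127  0.20792114] [33 34 36]
154 [ 0.47559005 -0.03320684  0.19990518] [33 33 35]
158 [ 0.47610323 -0.03139926  0.18860808] [34 34 37]
162 [ 0.47486433 -0.032346    0.17961628] [35 36 38]
166 [ 0.47307507 -0.03415484  0.17131549] [37 38 41]
170 [ 0.4737283  -0.03207908  0.15932463] [40 41 43]
174 [ 0.47350327 -0.03137949  0.14844172] [35 35 38]
178 [ 0.47379188 -0.02984597  0.13660192] [126 125 122]
182 [ 0.4719442  -0.03170037  0.12788705] [85 83 82]
186 [ 0.47136689 -0.03151697  0.11706839] [72 71 70]
190 [ 0.46912207 -0.03398636  0.10877712] [87 88 93]
194 [0.52231979 0.05241511 0.00935819] [128 133 145]
198 [0.5163868  0.0441901  0.00547016] [128 133 146]
[0.4470362  0.45019816 0.45081997 0.45136472 0.45177754 0.45203586
 0.45233495 0.45254621 0.45276953 0.45302289 0.45317093 0.45346457
 0.45371594 0.45386722 0.45401139 0.45416994 0.45430309 0.45447276
 0.45457913 0.45471218 0.45479571 0.45487813 0.45494371 0.45501649
 0.45510768 0.45522258 0.45530346 0.45539834 0.45550571 0.45557326
 0.45563361 0.45569557 0.45577418 0.45587341 0.45596619 0.45607406
 0.45618    0.45629182 0.45639654 0.45647996 0.45655727 0.45665255
 0.45678759 0.45688605 0.45698132 0.4571017  0.45721032 0.4573453
 0.45755079 0.45788939 0.45827583]
```

```bash
python3 - <<'E'
from h import *
G=ray('top',246.2,227,.017);L=ray('top',231.5,224,.020)
ax=np.arctan2(*(L-G)[1::-1])
r.move_straight([.475,-.02,.13],speed=.3)
o=best([G[0],G[1],.13],ax+np.pi/2)
r.move_straight([G[0],G[1],.13],o,speed=.2)
command_gripper(.040,30)
print(r.move_straight([G[0],G[1],.007],speed=.08,max_force=8),st())
command_gripper(0,30);print(st())
r.move_straight([G[0],G[1],.14],speed=.2);print(st())
if st()[2]>.012:
    r.move_straight([.40,-.175,.14],speed=.25)
    print(r.move_straight([.40,-.175,.001],speed=.06,max_force=4),st())
    command_gripper(.04)
    r.move_straight([.40,-.175,.14],speed=.25)
print(st())
snap('scene','s3.png')
E
```

```text
False (17.2, array([ 0.5218, -0.0683,  0.0074]), 0.0402, array([0.4, 0.5, 0.2]))
(17.6, array([ 0.5217, -0.0683,  0.0074]), 0.0168, array([0.3, 0.4, 2.5]))
(18.4, array([ 0.5207, -0.068 ,  0.139 ]), 0.017, array([-0.1, -0.5, -0.3]))
False (21.6, array([ 0.4001, -0.1751,  0.0012]), 0.0169, array([ 0.3, -0.1, -0.5]))
(22.7, array([ 0.3994, -0.1746,  0.1393]), 0.0401, array([-0. , -1. , -0.6]))
```

View pics/s3.png

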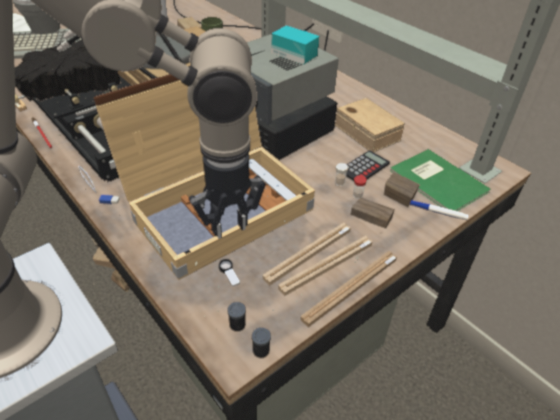

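```bash
cat >> h.py <<'E'
def pick(x,y,ang,w=.034):
    o=best([x,y,.12],ang+np.pi/2)
    r.move_straight([*st()[1][:2],.13],speed=.25)
    r.reach([x,y,.12],o); command_gripper(w,40)
    print('down',r.move_straight([x,y,.001],speed=.12,max_force=8),st())
    command_gripper(0,40); r.move_straight([x,y,.13],speed=.2); print('lifted',st())
    return st()[2]
def place(ch,half):
    x0=.105-half; p=cw(x0,ch); o=best([*p,.13],YAW+np.pi/2)
    r.reach([*p,.13],o); print('over',st())
    print(r.move_straight([*p,.019],speed=.12,max_force=8),st())
    if st()[2]<.018: return
    q=cw(.170-half-.012,ch); print(r.move_straight([*q,.019],speed=.12,max_force=8),st())
    q=cw(.170-half+.012,ch); print('stop',r.move_straight([*q,.0185],speed=.03,max_force=5),st())
    c,s=np.cos(YAW),np.sin(YAW); e=st()[1][:2]-C; print('case xy',c*e[0]+s*e[1],-s*e[0]+c*e[1])
    p=st()[1]; r.move_straight([p[0],p[1],.0175],speed=.03,max_force=6)
    command_gripper(.033); r.move_straight([p[0],p[1],.13],speed=.2)
E
python3 - <<'E'
from h import *
if pick(.5704,-.2202,np.radians(1.3))>.018: place(.052,.120)
im,d=snap('scene','s4.png')
E
```

```text
down False (25.7, array([ 0.571 , -0.2205,  0.0018]), 0.0341, array([ 1.1, -0.5,  0.2]))
lifted (26.7, array([ 0.5696, -0.2198,  0.1287]), 0.0209, array([-0.7, -0. , -0.5]))
over (27.8, array([0.4866, 0.0421, 0.1298]), 0.0207, array([ 0.7, -0.5, -0.8]))
True (28.7, array([0.4851, 0.0422, 0.0181]), 0.0209, array([-0.5,  0.3,  5.1]))
True (28.9, array([0.4875, 0.0421, 0.0181]), 0.021, array([2.1, 0. , 3.7]))
stop True (29.3, array([0.4872, 0.0422, 0.0181]), 0.0211, array([-0.3,  0.5,  4.6]))
case xy -0.013711785702960704 0.05142797811343629
```

View pics/s4.png

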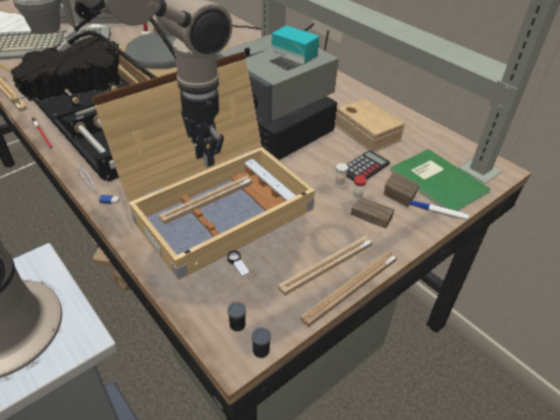

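```bash
cat >> h.py <<'E'
ZC=.0225  # TCP z while sliding
def incase():
    c,s=np.cos(YAW),np.sin(YAW); e=r.read_state()['eef_pos'][:2]-C; return np.round([c*e[0]+s*e[1],-s*e[0]+c*e[1]],4)
def slide(ch,half,lim=6):
    a=incase()[0]
    r.move_straight([*cw(a,ch),ZC],speed=.05)
    if st()[2]<.018: print('lost');return False
    q=cw(.170-half-.010,ch); print('slide',r.move_straight([*q,ZC],speed=.10,max_force=12),st())
    r.hold(.2)
    q=cw(.170-half+.012,ch); print('stop',r.move_straight([*q,ZC],speed=.02,max_force=lim),st(),incase())
    p=st()[1]; r.move_straight([p[0],p[1],ZC-.003],speed=.03,max_force=6)
    command_gripper(.033); r.move_straight([p[0],p[1],.13],speed=.2)
def place(ch,half):
    x0=.105-half; p=cw(x0,ch); o=best([*p,.13],YAW+np.pi/2)
    r.reach([*p,.13],o); print('over',st())
    print(r.move_straight([*p,ZC],speed=.12,max_force=12),st())
    slide(ch,half)
E
python3 - <<'E'
from h import *
p=[.4872,.0422]
print(r.move_straight([*p,.0195],speed=.12,max_force=10),st())
command_gripper(0,40);print(st())
slide(.052,.120)
if pick(.5781,-.2694,np.radians(-3.6))>.018: place(0,.120)
im,d=snap('scene','s5.png')
E
```

```text
False (31.7, array([0.4876, 0.0422, 0.0199]), 0.033, array([ 0.6, -0.3,  0.8]))
(31.9, array([0.4878, 0.0422, 0.0204]), 0.0207, array([-1. ,  0.6,  4.8]))
slide False (32.9, array([0.54  , 0.0409, 0.0221]), 0.0207, array([-0.5, -0.2, -0.4]))
stop True (33.7, array([0.5509, 0.0404, 0.0218]), 0.0208, array([ 0.4, -0.2, -0.3])) [0.05  0.052]
down False (37.8, array([ 0.5786, -0.2697,  0.0019]), 0.0342, array([0.2, 0.2, 0.6]))
lifted (38.8, array([ 0.5773, -0.2689,  0.1286]), 0.0205, array([ 0. , -0.7, -0.6]))
over (39.9, array([ 0.4849, -0.01  ,  0.1299]), 0.0206, array([-0.1, -0.2, -0.7]))
False (40.9, array([ 0.4845, -0.0094,  0.023 ]), 0.0207, array([ 0. ,  0.1, -0.5]))
slide False (41.9, array([ 0.5382, -0.011 ,  0.0222]), 0.0211, array([-0.6, -0.9, -1. ]))
stop True (42.7, array([ 0.5488, -0.0114,  0.0217]), 0.0211, array([ 1.3,  0.9, -0.5])) [0.0498 0.0001]
```

View pics/s5.png

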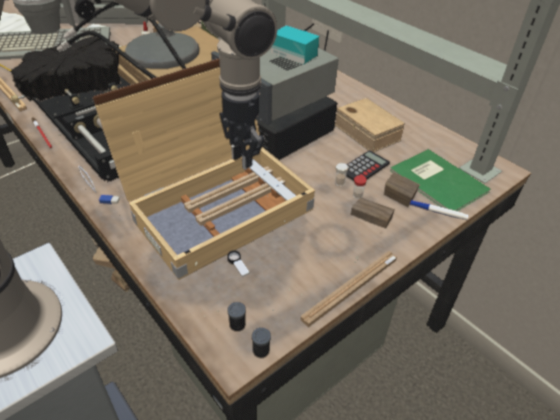

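```bash
cat >> h.py <<'E'
def can(x,y,cx,cy):
    r.move_straight([*st()[1][:2],.15],speed=.25)
    o=best([x,y,.15],YAW+np.pi/2); r.reach([x,y,.15],o); command_gripper(.055,25)
    print('down',r.move_straight([x,y,.018],speed=.15,max_force=8),st())
    command_gripper(0,25); r.move_straight([x,y,.15],speed=.25); print('lifted',st())
    if st()[2]<.028: return
    p=cw(cx,cy); r.reach([*p,.15],best([*p,.15],YAW+np.pi/2)); r.move_straight([*p,.045],speed=.15)
    print('set',r.move_straight([*p,.0265],speed=.04,max_force=4),st())
    command_gripper(.045); r.move_straight([*p,.15],speed=.2)
E
python3 - <<'E'
from h import *
z=np.load('top0.npz');P=cloud('top',z['d'])
cs=[]
for u0,v0 in((342,308),(375,307)):
    q=P[v0-12:v0+12,u0-14:u0+14].reshape(-1,3);q=q[q[:,2]>.046];c=cv2.minEnclosingCircle((q[:,:2]*1000).astype(np.float32));print(q.mean(0),c);cs.append(q.mean(0)[:2])
if pick(.5769,-.3425,np.radians(1.4))>.018: place(-.052,.130)
can(*cs[0],-.125,.035)
im,d=snap('scene','s6.png')
E
```

```text
[ 0.34570901 -0.26694425  0.05475568] ((361.29766845703125, -201.4639892578125), 83.98492431640625)
[ 0.34724433 -0.33511775  0.06350187] ((361.5924072265625, -236.55348205566406), 118.32447814941406)
down False (46.9, array([ 0.5774, -0.3429,  0.002 ]), 0.0341, array([-0.1,  0.2,  0.7]))
lifted (47.9, array([ 0.5762, -0.3419,  0.1284]), 0.0208, array([-0.2,  0.4, -0.8]))
over (49.1, array([ 0.473 , -0.0616,  0.13  ]), 0.0212, array([ 0.6, -0.5, -0.3]))
False (50.1, array([ 0.4726, -0.061 ,  0.023 ]), 0.0206, array([-0.4,  0.2, -0.4]))
slide False (51.0, array([ 0.5263, -0.0626,  0.0222]), 0.0204, array([-0.2, -0.3, -0.5]))
stop True (51.9, array([ 0.5383, -0.063 ,  0.0217]), 0.0208, array([0.4, 0.1, 0. ])) [ 0.0413 -0.0518]
down False (55.9, array([ 0.346 , -0.2673,  0.0185]), 0.0552, array([0.7, 0.9, 0.7]))
lifted (56.9, array([ 0.3452, -0.2664,  0.1492]), 0.0318, array([ 0.6, -0.3, -0.8]))
set True (59.4, array([0.3756, 0.03  , 0.0268]), 0.0316, array([-1.2, -0.4,  5. ]))
```

View pics/s6.png

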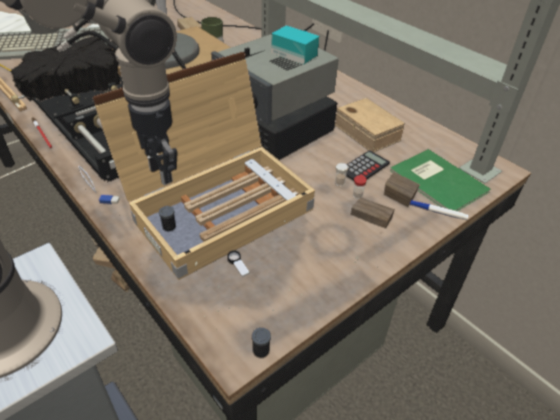

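```bash
python3 - <<'E'
from h import *
can(.3466,-.3366,-.125,-.035)
r.move_straight([*st()[1][:2],.25],speed=.3)
# tilt test pose out over the right bench: alpha=60deg
p,qs=lid(0,np.radians(60),0,.0)
Y=np.array([*(cw(0,1)-cw(0,0)),0]); t=np.array([.45,-.22,.20])
qq=[(abs(np.array(j)-r.read_state()['joint_positions']).sum(),o) for o in qs if (j:=r.solve_ik(t,o)) is not None]
r.reach([.42,-.22,.30],min(qq,key=lambda a:a[0])[1]); 
r.move_straight(t); command_gripper(0)
print(st(),r.read_state()['joint_positions'])
im,d=snap('scene','s7.png');np.savez('s7.npz',im=im,d=d)
it,dt=snap('top','t7.png');np.savez('t7.npz',im=it,d=dt)
m=optics.camera_model('scene');K,R,T=map(np.array,(m['K'],m['R'],m['t']))
z=Ro.from_quat(r.read_state()['eef_rot']).as_matrix()[:,2]; e=r.read_state()['eef_pos']
for k in(-.05,-.025,0,.025):
    c=K@(R@(e+k*z)+T);print(k,c[:2]/c[2])
cv2.imwrite('pics/both7.png',np.vstack([np.hstack([im[60:340,60:460],it[130:410,60:460]])])[:,:,::-1])
E
```

```text
down False (63.4, array([ 0.347 , -0.337 ,  0.0186]), 0.0549, array([0.7, 0.7, 0.4]))
lifted (64.4, array([ 0.3461, -0.336 ,  0.1491]), 0.0312, array([-0.2,  0.9, -0.8]))
set True (66.8, array([ 0.3729, -0.0401,  0.0268]), 0.0312, array([0.2, 0.2, 5.4]))
(70.6, array([ 0.45  , -0.2201,  0.2001]), 0.0, array([-0.7, -0.5, -0.3])) [-0.95765358  0.76514847  1.33088878  0.59284893  1.92355098  0.59212297]
-0.05 [283.12343636 212.72947728]
-0.025 [275.11745695 211.01715261]
0 [267.50112575 209.38816619]
0.025 [260.24667247 207.83657847]
```

View pics/both7.png

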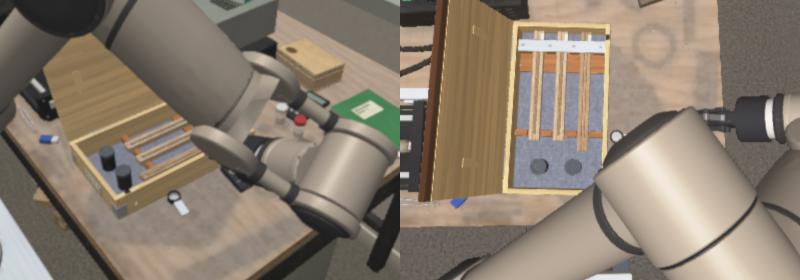

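```bash
python3 - <<'E'
from h import *
m=optics.camera_model('top');K,R,T=map(np.array,(m['K'],m['R'],m['t']))
s=r.read_state();e=s['eef_pos'];z=Ro.from_quat(s['eef_rot']).as_matrix()[:,2];print(z)
for k in(-.025,0,.025):
    c=K@(R@(e+k*z)+T);print(k,c[:2]/c[2])
d=np.load('t7.npz');im=d['im'];P=cloud('top',d['d'])
cv2.imwrite('pics/t7c.png',cv2.resize(im[220:270,330:430,::-1],None,fx=8,fy=8))
for v in(244,248,252):
  for u in range(352,384,4): print(v,u,P[v,u],im[v,u])
E
```

```text
[ 0.03209155  0.86544066 -0.4999826 ]
-0.025 [339.68717232 251.21064732]
0 [326.48494625 251.53290413]
0.025 [313.66676587 251.84578667]
244 352 [ 0.42057545 -0.19048453  0.62265457] [136 124 111]
244 356 [ 0.42127096 -0.19533334  0.61522197] [118 108  97]
244 360 [ 0.45348785 -0.26240485  0.29143982] [84 80 78]
244 364 [ 0.45277137 -0.26745786  0.29778862] [128 124 124]
244 368 [ 0.4526212  -0.27361601  0.29845553] [108 104 104]
244 372 [ 0.4529764  -0.28089633  0.29403438] [105 103 102]
244 376 [ 0.45300285 -0.28749147  0.29291729] [94 91 90]
244 380 [ 0.45347157 -0.29518016  0.28733277] [90 87 87]
248 352 [ 0.41682182 -0.1897418   0.62599511] [144 132 119]
248 356 [ 0.41720382 -0.19404227  0.62129385] [131 120 108]
248 360 [ 0.41785687 -0.19901211  0.61359898] [112 103  93]
248 364 [ 0.44660233 -0.26742873  0.29648626] [132 128 128]
248 368 [ 0.44643365 -0.27353379  0.29741254] [112 109 108]
248 372 [ 0.44638005 -0.27990601  0.29707017] [121 118 117]
248 376 [ 0.44697782 -0.28794849  0.28952489] [121 118 118]
248 380 [ 0.44694161 -0.29444775  0.28897842] [137 133 132]
252 352 [ 0.41309648 -0.18891534  0.62982228] [152 139 125]
252 356 [ 0.41343738 -0.19317493  0.62512427] [142 130 117]
252 360 [ 0.4138585  -0.19771074  0.61943684] [127 116 104]
252 364 [ 0.41450848 -0.20291932  0.6109449 ] [104  95  86]
252 368 [ 0.44013178 -0.27315332  0.29777037] [68 66 66]
252 372 [ 0.38111515 -0.11985076  1.01773421] [61 58 57]
252 376 [ 0.44114586 -0.28906112  0.28327785] [59 56 56]
252 380 [ 0.44035577 -0.29341452  0.2918926 ] [69 67 69]
```

View pics/t7c.png

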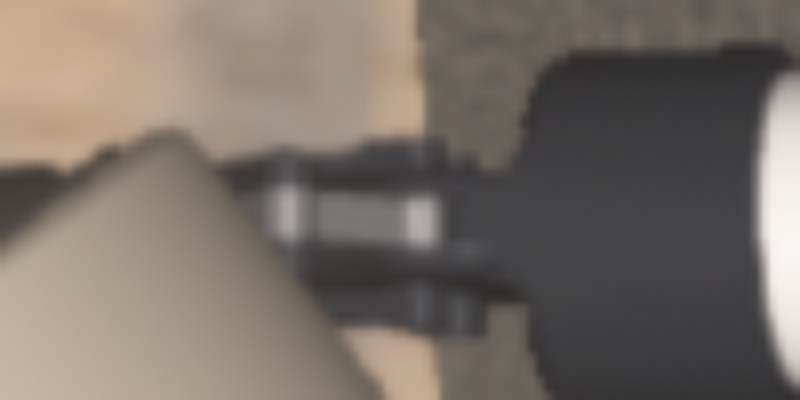

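```bash
python3 - <<'E'
from h import *
print('loupe',ray('scene',234,257,.01),ray('scene',241,268,.01))
r.move_straight([.5,-.24,.15],speed=.2)
r.move_straight([.5,-.21,.033],speed=.15)
print(r.move_straight([.5,-.09,.033],speed=.03,max_force=4),st())
r.move_straight([.5,-.22,.05],speed=.15)
r.move_straight([.5,-.22,.25],speed=.25)
print(st())
E
```

```text
loupe [ 0.43204708 -0.13368082  0.01      ] [ 0.42568806 -0.16698305  0.01      ]
True (74.9, array([ 0.5001, -0.1162,  0.0329]), -0.0003, array([-0.6, -2.6,  2.1]))
(76.7, array([ 0.4997, -0.2195,  0.2487]), 0.0003, array([-0.2, -0.5,  0.1]))
```

```bash
cat > lidgo.py <<'E'
from h import *
import sys
r_tip=0.0
def lp(th,al,depth,x=.02):
    p,qs=lid(th,al,x,depth+r.tip_extent); return p,qs[1]   # actual tips are at the TCP
def alpha(th): return min(np.pi/2-th,np.radians(65))
E
python3 - <<'E'
from lidgo import *
d=np.load('t7.npz');P=cloud('top',d['d'])
th=[]
for v in(200,230,260):
    q=P[v,106:158];q=q[(q[:,2]>.09)&(q[:,2]<.29)]; a=np.polyfit(q[:,2],q[:,1],1)[0]; th.append(np.pi/2+np.arctan(a))
print(th)
T=np.median(th)
r.move_straight([.5,-.22,.40],speed=.3)
p,q=lp(T,alpha(T),-.07)
print(p,r.solve_ik(p,q))
r.reach(p,q); command_gripper(.034)
print(st()); 
p,q=lp(T,alpha(T),.022)
print(r.move_straight(p,q,speed=.06,max_force=6),st(),'target',p)
im,_=snap('scene','s8.png')
E
```

```text
[np.float64(1.8609605559481355), np.float64(1.8580682355689389), np.float64(1.8596294725960694)]
[0.52629142 0.18690531 0.35553268] [ 0.35285506  0.42986285  1.08694042 -0.27016659  1.73131067  1.93151408]
(79.4, array([0.5265, 0.1865, 0.3555]), 0.0337, array([0.3, 0.2, 1.2]))
False (81.1, array([0.5255, 0.1609, 0.2677]), 0.0345, array([-0.5,  0.8,  0.6])) target [0.52532206 0.16071853 0.2673436 ]
```

View pics/s8.png

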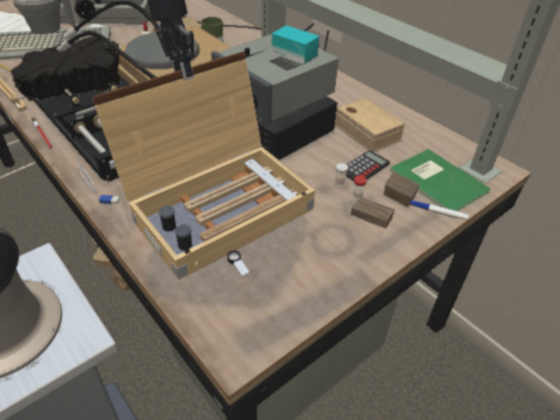

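```bash
python3 - <<'E'
from lidgo import *
for th in np.arange(1.75,1.29,-.11):
    p,q=lp(th,alpha(th),.022); s=r.move_straight(p,q,speed=.1,max_force=20); print(round(th,2),s,st())
    if s: break
im,_=snap('scene','s9.png')
E
```

```text
1.75 False (81.5, array([0.5246, 0.1373, 0.2739]), 0.0339, array([-0. ,  0.5,  0.8]))
1.64 False (81.9, array([0.5237, 0.1145, 0.277 ]), 0.0343, array([-0.1,  0.2, -0.3]))
1.53 False (82.3, array([0.5228, 0.0909, 0.2779]), 0.0338, array([ 0.3,  0.1, -0.4]))
1.42 False (82.7, array([0.5219, 0.0673, 0.2763]), 0.0342, array([-0.7,  0.3,  0.3]))
1.31 False (83.1, array([0.521 , 0.0441, 0.2722]), 0.034, array([0.5, 0.4, 0.2]))
```

View pics/s9.png

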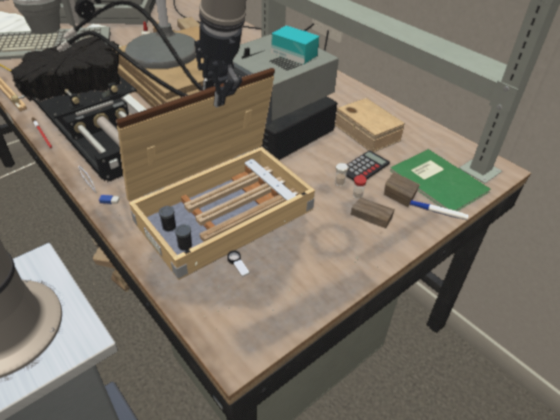

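```bash
python3 - <<'E'
from lidgo import *
for th in [1.2,1.09,.98,.87,.76,.65,.54,.45,.37,.30,.23,.16,.1,.05,.0,-.035]:
    p,q=lp(th,alpha(th),.020); s=r.move_straight(p,q,speed=.1 if th>.5 else .05,max_force=20); print(round(th,2),s,st())
    if s: break
im,_=snap('scene','s10.png')
E
```

```text
1.2 False (83.5, array([0.5202, 0.0205, 0.2674]), 0.0341, array([ 0.2, -0.3, -0.7]))
1.09 False (83.9, array([ 0.5193, -0.0017,  0.258 ]), 0.0345, array([-1.1, -1.3, -3.6]))
0.98 False (84.3, array([ 0.5184, -0.0226,  0.2461]), 0.034, array([-0.1, -1.1, -4.2]))
0.87 False (84.7, array([ 0.518 , -0.0423,  0.2323]), 0.034, array([ 0.3, -1.5, -5.6]))
0.76 False (85.1, array([ 0.5172, -0.0602,  0.2164]), 0.0338, array([ 0.1, -1.7, -5. ]))
0.65 False (85.5, array([ 0.5166, -0.0761,  0.1986]), 0.0338, array([-0.3, -1.2, -4.9]))
0.54 False (85.9, array([ 0.5161, -0.0901,  0.1792]), 0.034, array([-0.7, -1. , -5.9]))
0.45 False (86.4, array([ 0.5159, -0.1   ,  0.1621]), 0.0337, array([ 1.1, -1.3, -5.9]))
0.37 False (86.9, array([ 0.5153, -0.1081,  0.1445]), 0.0337, array([ 0.3,  0.6, -7.4]))
0.3 False (87.4, array([ 0.5151, -0.114 ,  0.129 ]), 0.0338, array([ 0.5,  0.3, -6.1]))
0.23 False (87.9, array([ 0.515 , -0.1187,  0.113 ]), 0.0339, array([ 0.7,  0.6, -7. ]))
0.16 False (88.4, array([ 0.5148, -0.1223,  0.0968]), 0.0337, array([ 1.3,  0.7, -7. ]))
0.1 False (88.8, array([ 0.5148, -0.1245,  0.0827]), 0.0338, array([ 0.6,  0.2, -6.2]))
0.05 False (89.2, array([ 0.5147, -0.1256,  0.0717]), 0.034, array([ 0.6, -0.3, -0. ]))
0.0 False (89.6, array([ 0.5146, -0.1261,  0.0593]), 0.0341, array([0.1, 0.2, 0.1]))
-0.04 True (89.8, array([ 0.515 , -0.1263,  0.0572]), 0.0343, array([-0.3, -1.9,  8.2]))
```

View pics/s10.png

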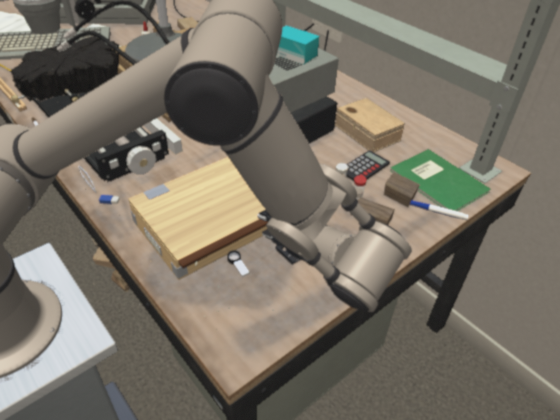

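```bash
python3 - <<'E'
from h import *
s=r.read_state();z=Ro.from_quat(s['eef_rot']).as_matrix()[:,2]
print(r.move_straight(s['eef_pos']-z*.07,speed=.05,max_force=12),st())
p=st()[1]; r.move_straight([p[0]-.03,p[1]-.06,.25],speed=.2)
r.move_straight([.36,-.33,.35],speed=.25)
print(st())
r.hold(.5)
im,d=snap('top');P=cloud('top',d); im2,d2=snap('scene')
cv2.imwrite('pics/fin.png',np.hstack([im[60:400,100:460],im2[100:440,100:500]])[:,:,::-1])
v,u=np.mgrid[:420,:560]
P2=cloud('scene',d2)
for n,Q in(('top',P),('scene',P2)):
    e=Q.reshape(-1,3)-[*C,0];c,s_=np.cos(YAW),np.sin(YAW);x=c*e[:,0]+s_*e[:,1];y=-s_*e[:,0]+c*e[:,1]
    k=(abs(x)<.16)&(y>-.13)&(y<.09)&(e[:,2]>.05)&(e[:,2]<.12)
    A=np.stack([x[k],y[k],np.ones(k.sum())],1);print(n,k.sum(),np.linalg.lstsq(A,e[k,2],rcond=None)[0])
E
```

```text
False (91.4, array([ 0.5126, -0.1895,  0.0863]), 0.0343, array([ 0.2, -0.7,  0.8]))
(93.3, array([ 0.3605, -0.3295,  0.3492]), 0.0338, array([0.7, 0.4, 0. ]))Traceback (most recent call last):
  File "<stdin>", line 9, in <module>
    return _nx.concatenate(arrs, 1, dtype=dtype, casting=casting)
           ~~~~~~~~~~~~~~~^^^^^^^^^^^^^^^^^^^^^^^^^^^^^^^^^^^^^^^
ValueError: all the input array dimensions except for the concatenation axis must match exactly, but along dimension 0, the array at index 0 has size 340 and the array at index 1 has size 320
```

```bash
python3 - <<'E'
from h import *
im,d=snap('top'); im2,d2=snap('scene')
cv2.imwrite('pics/fin.png',np.hstack([im[60:400,100:460],im2[80:420,100:500]])[:,:,::-1])
for n,dd in(('top',d),('scene',d2)):
    e=cloud(n,dd).reshape(-1,3)-[*C,0];c,s_=np.cos(YAW),np.sin(YAW);x=c*e[:,0]+s_*e[:,1];y=-s_*e[:,0]+c*e[:,1]
    k=(abs(x)<.16)&(y>-.13)&(y<.09)&(e[:,2]>.05)&(e[:,2]<.12)
    A=np.stack([x[k],y[k],np.ones(k.sum())],1);print(n,k.sum(),np.linalg.lstsq(A,e[k,2],rcond=None)[0])
E
```

```text
top 16536 [0.00049081 0.00035751 0.07484511]
scene 5048 [-0.00121799 -0.00035624  0.07316118]
```

View pics/fin.png

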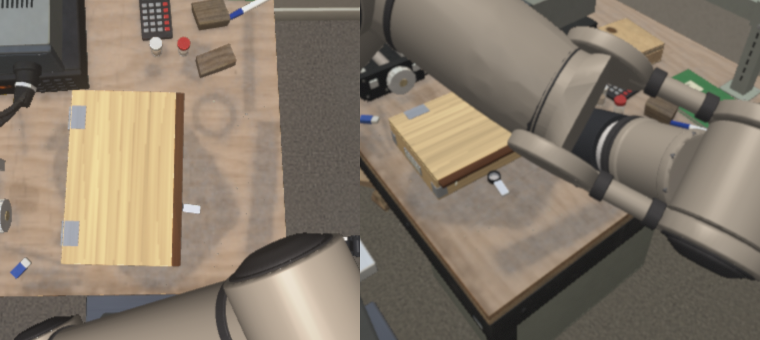

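The lid top is level at z ≈ 74 mm (62 + 12), so the lid is shut. The loupe lies flat on the bench, with its ring under the overhanging lip and clear of the lid. The vials and block are in place, and the robot is clear of everything.

```bash
python3 -c "
from h import *
r.finish_job();print(st())"
```

```text
the job is handed in; nothing more can be done
the job is handed in; nothing more can be done
```

I finished the job and handed it in at about 94 s of the 200 s. The loupe is on the bench, all three cores and both film cans are in the case, and the lid is closed without slamming.

**Cores and cans:** I slid each core under the rail until the arm felt the far wall. The stops came at case x of about 50, 50 and 41 mm, where 50, 50 and 40 were expected. The last view into the case before closing showed three cores under the rail and two cans upright in the near end. I could not look inside again once the lid was shut.

**Lid:** I lowered it with its edge between the open fingers. The speed was about 0.2 rad/s over the last stretch, and the load on the fingers dropped to zero as it came to rest on the walls. Depth from both cameras shows the lid top level to within 0.001 rad, at 73–75 mm where 74 was expected.

**Other checks:** In the last pictures the vials and the elm block looked to be where they started. I judged this by eye and did not measure their positions.

**What went wrong or disagreed:**
- **Fingertip length:** `r.tip_extent` says the fingertips stand 25 mm ahead of the TCP, but touching the case floor and its side wall showed them at about the TCP. My first loupe grasp closed above it because of this, and I worked with the measured value from then on.
- **First core:** it touched down early and the slide stopped on contact force, so I gripped it again, lifted it slightly and slid it in.
- **Loupe moved:** it was shifted about 4 cm on the bench while the arm was elsewhere. It still lies flat, with its ring under the lid's overhanging lip but not touching the lid.

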